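# Close up the paint chest

## Robot

A 7-joint arm with a two-finger parallel gripper is mounted at the origin on the work surface. World frame = base frame: x ahead of the robot, y to its left, z up, the work surface at z = 0. Lengths are in m, angles in rad, forces in N, time in s.
With the tool pointing down it reaches from about 0.425 to 0.825 m from the base axis. Payload 3.6 kg.
Tool frame: the origin (TCP) lies at the very end of the fingers, on their centre line; the grasp point (between the pads) lies 19 mm behind it; z points along the fingers, y is the line along which they close (so a half turn about z gives the same grasp; the last joint's range is limited). The gripper opens to 93 mm and grips with 3 to 60 N. Pads are 15 mm wide; open, the fingers measure 128 mm over their backs; the gripper's body (75 mm by 188 mm) begins 65 mm behind the grasp point.
Start: joints at [1.075, 0.615, -0.013, 1.423, 0.008, 1.103, -0.04], TCP at [0.294, -0.58, 0.219] pointing down, gripper open.
Joint ranges: [-3.12, 3.12], [-0.3, 2.06], [-1.34, 1.32], [0.26, 2.42], [-1.36, 4.5], [0.01, 1.98], [-2.84, 2.84]. Speed limits (rad/s): [2.79, 2.79, 3.14, 3.14, 3.14, 3.14, 3.14].

## Interface

Orientations are given as a unit quaternion [x, y, z, w].
In Python, from bench import monitor, imaging, order gives the robot as it stands.
- The arm moves only by the shell command python3 -m creep 'ROWS' [FORCE]. ROWS is JSON, a list of rows, each a list of 3 entries, a list of its own where there are three numbers: the finger opening in mm, from 0 to 93, then the shift along the tool's x, y, z in mm, then the turn, a rotation vector about the tool's x, y, z in degrees. A call has exactly 10 rows; each row is the pose to reach, as a shift and turn from the pose commanded when the call began, along the tool's axes at that moment; what a row does not reach only later rows make up. A row lasts 1/8 s, in which the tool goes at most 62.5 mm and 10.7 degrees, less where a joint would pass 70% of its speed; a pose out of reach is approached as far as the arm can. A call with a gripper value outside its range is refused whole. The fingers move at their own pace and stop on an object; FORCE is the grip in N (left out, the last holds). Time passes only in rows, so rows that repeat a pose let the fingers close, or fill a call up. It gives the time, the measured TCP pose, the force, the opening and the grip force at its end, in the units of the state.
- monitor.state(): the state, without advancing time (a new reading comes with each control period).
- imaging.capture(name): name is "scene" or "top" or "wrist"; returns a dict with "image" (400x640x3 uint8, blue, green, red), "mtx" (3x3 intrinsics, pixels), "view" (4x4, takes a point from world to camera coordinates); the wrist camera has in their place "tool_from_camera" (4x4, takes a point from camera to tool coordinates, whose origin is the TCP and whose axes are the flange's). Camera axes: x right, y up, looking along -z (the intrinsics and any distortion apply to the point x, -y, -z); pixel columns grow to the right and rows downward; lengths in m; the calibration is good to about 2 mm. A picture is of the moment at which its call begins: read the wrist's pose just before it. There is no depth.
- order.hand_in(): hands the job in; it is judged then, once.
The state is a dict: "time": time; "joints": joint angles; "qvel": joint speeds; "tau": joint torques, N m; "tool_pos": TCP position; "orientation": TCP orientation; "force": force on the tool from outside, world axes, zero at the start; "wrist_torque": the same for the moment, N m; "finger_gap": opening from 0.0 (shut) to 1.0 (fully open); "finger_force": force on a finger pad.
Only numpy, scipy, OpenCV 4.12 (cv2) and the standard library are available. Lean on these libraries where they do the work, as an engineer would, in place of code of your own. Each camera call takes 0.05 s, during which the arm holds its last target. There are 200 camera calls.

## Task

Shut the wooden paint chest for the night: push both open drawers fully home and tip the raised lid down until it lies flat on the chest, pushing on their outer faces with the fingertips only, taking hold of nothing and never letting the lid slam. Leave the two ink bottles and the pot of brushes standing where they are; do not pick up or shove them. Finish with the hand clear of everything.

Things in the scene. Friction and masses are not known exactly. Their poses are not given: they have to be found in the camera images.
- chest: Wooden paint chest fixed to the table, 170 (its x) x 300 (its y) x 85 mm high without the lid. Origin: centre of its underside on the table; its -x side is the front, where two drawers lie side by side, its y runs along the width, z up. Turned up to 0.25 rad about the vertical. An open tray of paint tubes fills its top, under the lid.
- drawer_left (a joint): Travel of the drawer on the chest's +y side, m: 0 = fully home, growing as it comes out along the chest's -x, to 0.075 at most. Runs on a plain slide with 1.5 N of friction and stays where it is left; it stops dead at 0.
- drawer_right (a joint): The same for the drawer on the chest's -y side.
- drawer_left_front (a point): Centre of the front face of the left drawer, 30 mm above the table, 72 mm to the +y side of the chest's middle. The front is a flat wooden board 142 mm wide and 46 mm high (7 to 53 mm above the table), 10 mm thick, with a thin flat brass plate and no knob; behind it, inside the drawer, is a 3 mm plywood lining (drawer_left_back) that a finger must not touch; even fully home its face stands 10 mm in front of the chest's body and 7 mm in front of the shut lid's edge.
- drawer_right_front (a point): The same for the right drawer, 72 mm to the -y side; its lining is drawer_right_back.
- lid (a joint): Angle of the lid, rad: 0 = shut, flat on the chest; about 1.57 = upright; it starts raised at 1.0 to 1.3. Hinged along the top of the chest's back (+x) side; a stiff hinge (0.33 N m of friction) keeps it where it is left, so 2 to 3 N near its free edge moves it, and it does not fall by itself.
- lid_hinge (a point): Middle of the hinge line, which runs along the chest's y at the top of its back side: in the chest's frame at (85, 0, 85) mm. The lid's lower (inner) face passes through it.
- lid_edge (a point): Middle of the lid's free edge, on its outer (upper) face. The lid is a flat wooden board 173 mm from hinge to free edge, 300 mm wide, 10 mm thick, without a handle, with a thin plywood lining (lid_lining, 3 mm) on its inner face that a finger must not touch; shut, its top lies 95 mm above the table.
- ink_front: Ink bottle, clear glass with a black cap, 44 mm across, 64 mm high, loose, standing in front of the chest between the lines of the two drawers. Origin: centre of its underside.
- ink_side: The same kind of ink bottle, standing at one end of the chest, left or right. Origin: centre of its underside.
- brush_pot: White ceramic pot 84 mm across and 95 mm high, holding brushes to about 220 mm high and 100 mm across, loose, standing at the other end of the chest. Origin: centre of its underside.
Things that resemble listed ones, but are neither listed nor needed, are in the scene too. Leave any pink or turquoise look-alike of the ink_side alone.

How it is judged:
By the outcome, as a careful person would: the job done as asked, in the order asked, and still so for the second after the job is handed in, with the robot touching nothing.
It also fails if it takes over 54 s, if anything falls off the work surface, if the arm or the gripper's body presses on something with over 40 N, if the wrist force passes 120 N, or if a joint passes its speed limit or range.

## Working session

There is one attempt and no reset: what is moved stays moved. The work goes in short steps, Python scripts to look and compute and a shell command to move; the robot and the scene stay as the last step left them, time stands still between calls to the robot, and variables do not carry over. Pictures are saved under pics/ and viewed, at most 10 in all, crops included, and the job is handed in when it is done.

```bash
mkdir -p pics; ls
python3 - <<'E'
from bench import monitor, imaging
import cv2,pickle
s=monitor.state();print(s)
d={}
for n in("scene","top"):
    c=imaging.capture(n);d[n]=c;cv2.imwrite(f"pics/{n}0.png",c["image"]);print(n,c.keys(),c["mtx"].tolist(),c["view"].tolist(), {k:v for k,v in c.items() if k not in("image","mtx","view")})
pickle.dump(d,open("cap0.pkl","wb"))
E
```

```text
pics
{'time': 0.0, 'joints': array([ 1.07548959,  0.61591794, -0.01262339,  1.42490454,  0.00809391,
        1.10338301, -0.04042452]), 'qvel': array([ 0.00091626,  0.00140132, -0.00019982, -0.0029402 , -0.00150208,
        0.00114845,  0.00214614]), 'tau': array([-4.02916939e-04, -4.58940697e+01,  2.08934122e-01, -1.65748268e+01,
       -6.11151871e-02,  2.04038469e-02,  2.42250890e-04]), 'tool_pos': array([ 0.29333833, -0.57915501,  0.21748012]), 'orientation': array([ 9.72647062e-01,  2.32284418e-01, -3.10984691e-04, -1.24313707e-03]), 'force': array([-0.45746196,  0.35801819,  0.96635846]), 'wrist_torque': array([ 0.03501158,  0.03327059, -0.04083694]), 'finger_force': 0.0, 'finger_gap': 0.9987411715528883}
scene dict_keys(['image', 'mtx', 'view']) [[464.068632904164, 0.0, 317.31051028057874], [0.0, 464.068632904164, 198.40136052192324], [0.0, 0.0, 1.0]] [[-0.8784937848220923, 0.47772037687430147, 0.0056490307160360935, 0.4807434546258959], [-0.4090292329963734, -0.7581803427483151, 0.5077968633464035, 0.2235865076031421], [0.246867892977912, 0.4437857697010157, 0.8614583182183124, -1.320121743923036], [0.0, 0.0, 0.0, 1.0]] {}
top dict_keys(['image', 'mtx', 'view']) [[449.0179055000672, 0.0, 321.44016187722156], [0.0, 449.0179055000672, 193.4010736915444], [0.0, 0.0, 1.0]] [[0.024016900747038796, -0.9994646630301958, -0.022216566621416262, 0.02764910700084781], [0.994194643930688, 0.02154700596908688, 0.10541696501654926, -0.5928783640290689], [-0.1048818309243271, -0.024619380327397897, 0.9941799070863662, -1.0834898503611112], [0.0, 0.0, 0.0, 1.0]] {}
```

View pics/scene0.png

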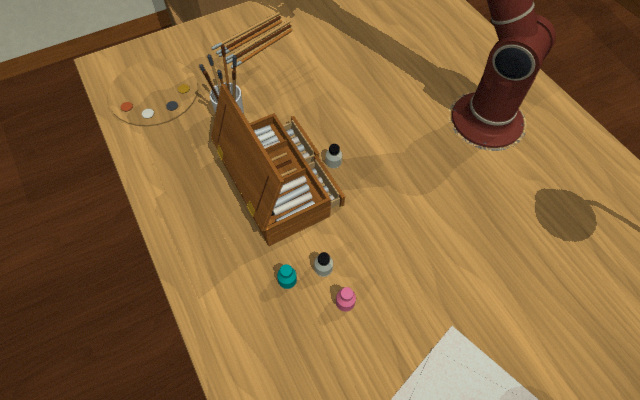

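View pics/top0.png

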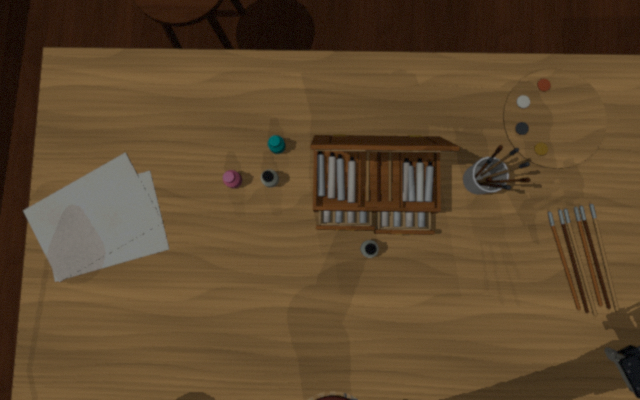

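The scene view shows the chest with its raised lid and both drawers out. In the top view the chest spans cols 313-440 and rows 137-235, ink_front is at (371,249), ink_side at (270,178) and the brush pot at (487,176). Next I'll zoom in.

Run:
```python
import cv2,pickle
d=pickle.load(open("cap0.pkl","rb"))
cv2.imwrite("pics/topc.png",cv2.convertScaleAbs(cv2.resize(d["top"]["image"][125:265,300:460],None,fx=5,fy=4.28,interpolation=2)[:600],alpha=1.6))
cv2.imwrite("pics/scc.png",cv2.convertScaleAbs(cv2.resize(d["scene"]["image"][80:250,200:360],None,fx=3.5,fy=3.5,interpolation=2),alpha=1.3))
```

```text
(no output)
```

View pics/topc.png

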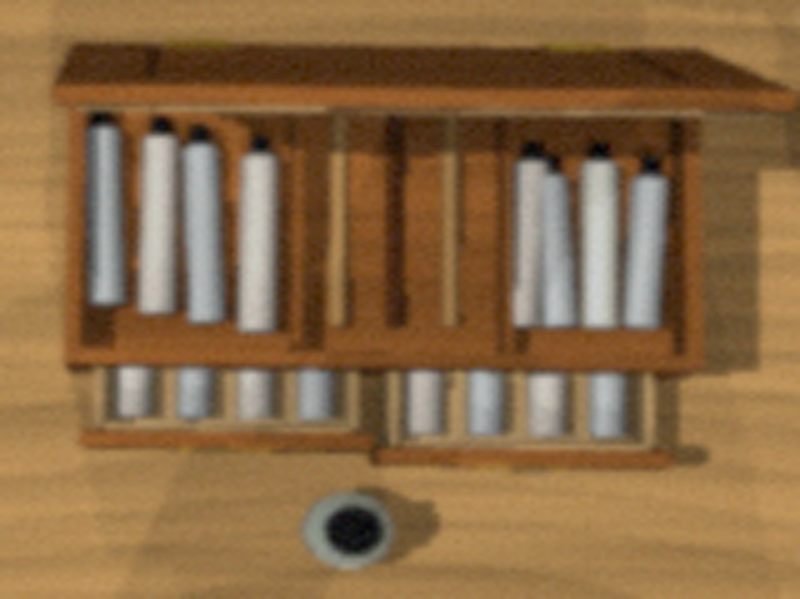

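View pics/scc.png

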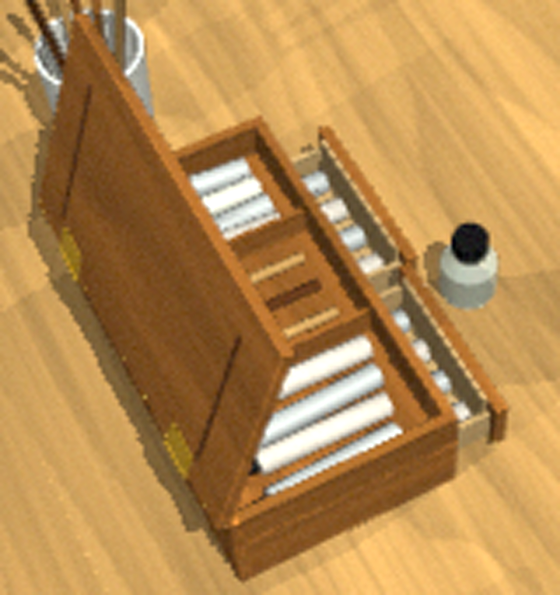

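Top crop: chest front top corners at (68,365) and (702,372), drawer front top edges at v≈447 (left) and 465 (right), lid free edge from (57,84) to (797,93). Scene crop: lid free-edge corners at (80,12) and (290,355), ink_front to the right of the drawers.

```bash
cat > h.py <<'E'
import numpy as np,cv2,pickle
from scipy.optimize import least_squares
d=pickle.load(open("cap0.pkl","rb"))
def proj(P,c):
    q=np.c_[P,np.ones(len(P))]@np.array(c["view"]).T; q=q[:,:3]*[1,-1,-1]
    u=q@np.array(c["mtx"]).T; return u[:,:2]/u[:,2:]
def ray(uv,c,z):
    V=np.array(c["view"]);R=V[:3,:3];o=-R.T@V[:3,3]
    r=R.T@(np.linalg.inv(c["mtx"])@[*uv,1]*[1,-1,-1]); return o+r*(z-o[2])/r[2]
T=lambda u,v:(300+u/5,125+v/4.28)
S=lambda u,v:(200+u/3.5,80+v/3.5)
def C(p,q):
    a=p[2];R=np.array([[np.cos(a),-np.sin(a)],[np.sin(a),np.cos(a)]])
    q=np.atleast_2d(np.array(q,float)); return np.c_[q[:,:2]@R.T+p[:2],q[:,2]]
def lid(t,y,off=.01,s=.173): return [.085-s*np.cos(t)+off*np.sin(t),y,.085+s*np.sin(t)+off*np.cos(t)]
E
python3 - <<'E'
from h import *
t,s=d["top"],d["scene"]
print("cam",ray((320,200),t,0), [ (-np.array(c["view"])[:3,:3].T@np.array(c["view"])[:3,3]).round(3) for c in(t,s)])
f=[ray(T(68,365),t,.085),ray(T(702,372),t,.085)];print("front",f)
def res(x):
    p=x[:3];th,dl,dr=x[3:6]
    a=proj(np.vstack([C(p,[-.085,.15,.085]),C(p,[-.085,-.15,.085]),C(p,lid(th,.15)),C(p,lid(th,-.15)),
      C(p,[-.095-dl,.143,.053]),C(p,[-.095-dl,.001,.053]),C(p,[-.095-dr,-.001,.053]),C(p,[-.095-dr,-.143,.053])]),t)-[T(68,365),T(702,372),T(56,86),T(797,93),T(82,442),T(372,450),T(376,459),T(668,466)]
    b=proj(np.vstack([C(p,[-.085,.15,.085]),C(p,[-.085,-.15,.085]),C(p,lid(th,-.15)),C(p,[.085,.15,0]),C(p,[-.095-dl,.143,.053]),C(p,[-.095-dr,-.143,.053])]),s)-[S(457,424),S(262,120),S(82,12),S(240,578),S(507,410),S(325,128)]
    return np.r_[a.ravel(),b.ravel()]
r=least_squares(res,[.65,0,0,1.1,.02,.03],loss='soft_l1');print(r.x.round(4));print(res(r.x).reshape(-1,2).round(1))
p=r.x[:3]
print("lid edge",C(p,lid(r.x[3],0)),"hinge",C(p,[.085,0,.085]))
print("fronts",C(p,[-.095-r.x[4],.072,.03]),C(p,[-.095-r.x[5],-.072,.03]))
for n,uv,z in(("inkf",T(353,528),.064),("inks",(270,176),.064),("pot",(487,176),.095)):print(n,ray(uv,t,z))
E
```

```text
cam [0.5784303  0.04523872 0.        ] [array([0.475, 0.014, 1.14 ]), array([0.84 , 0.526, 1.021])]
front [array([0.54609234, 0.05737455, 0.085     ]), array([ 0.54894308, -0.23953892,  0.085     ])]
[ 0.6313 -0.0888  0.0025  1.2215  0.0326  0.0384]
[[-1.5  0. ]
 [-0.2  0.9]
 [-1.3  0.1]
 [ 0.4  0.9]
 [-1.3  0.6]
 [-0.4 -0. ]
 [-0.4  0.3]
 [ 0.6 -0.1]
 [-0.1 -1.5]
 [-0.7 -1.4]
 [-2.8 -0.1]
 [-0.7  1.4]
 [-0.9 -0.3]
 [-0.5 -0.6]]
lid edge [[ 0.66653423 -0.08870582  0.25097739]] hinge [[ 0.71633873 -0.08857889  0.085     ]]
fronts [[ 0.50356679 -0.01712092  0.03      ]] [[ 0.49807517 -0.16113538  0.03      ]]
inkf [ 0.46000944 -0.07949284  0.064     ]
inks [0.62843373 0.16626607 0.064     ]
pot [ 0.63457044 -0.34548501  0.095     ]
```

```bash
python3 -m creep '[[0,[35,-32,0],[0,0,3]],[0,[75,-69,0],[0,0,7]],[0,[115,-106,0],[0,0,11]],[0,[155,-142,0],[0,0,14]],[0,[195,-179,0],[0,0,17]],[0,[235,-216,0],[0,0,20]],[0,[275,-252,0],[0,0,24]],[0,[315,-289,0],[0,0,26.9]],[0,[329,-302,0],[0,0,26.9]],[0,[329,-302,0],[0,0,26.9]]]' 5
```

```text
time: 1.35
tool_pos: [0.451, -0.16, 0.2184]
orientation: [1.0, 0.002, -0.0, -0.0]
force: [0.3, -0.2, -0.8]
finger_gap: 0.008
finger_force: 0.0
```

```bash
python3 -m creep '[[0,[0,0,30],[0,0,0]],[0,[0,0,65],[0,0,0]],[0,[0,0,100],[0,0,0]],[0,[0,0,135],[0,0,0]],[0,[0,0,165],[0,0,0]],[0,[0,0,180],[0,0,0]],[0,[0,0,186],[0,0,0]],[0,[10,0,186],[0,0,0]],[0,[20,0,186],[0,0,0]],[0,[28,0,186],[0,0,0]]]'
python3 - <<'E'
from bench import imaging
import cv2
i=imaging.capture("scene")["image"][60:260,180:420]
cv2.imwrite("pics/s1.png",cv2.resize(i,None,fx=3,fy=3,interpolation=2))
E
```

```text
time: 2.6
tool_pos: [0.4806, -0.1618, 0.0335]
orientation: [1.0, -0.0, 0.001, 0.0]
force: [-0.6, -0.1, -1.0]
finger_gap: 0.007
finger_force: 0.0
```

View pics/s1.png

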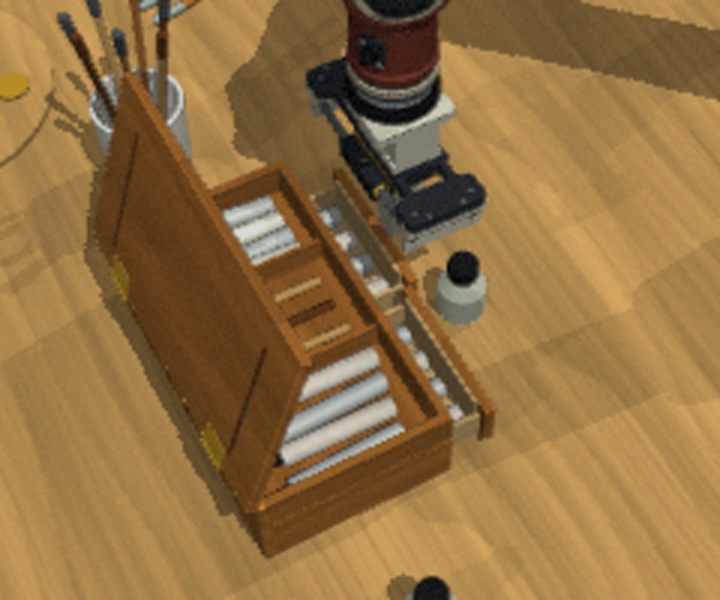

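The fingertips are low in front of the right drawer, clear of the bottle at (460,290). Pushing slowly.

```bash
python3 -m creep '[[0,[5,0,0],[0,0,0]],[0,[9,0,0],[0,0,0]],[0,[13,0,0],[0,0,0]],[0,[17,0,0],[0,0,0]],[0,[21,0,0],[0,0,0]],[0,[25,0,0],[0,0,0]],[0,[29,0,0],[0,0,0]],[0,[33,0,0],[0,0,0]],[0,[37,0,0],[0,0,0]],[0,[40,0,0],[0,0,0]]]'; python3 -m creep '[[0,[1,0,0],[0,0,0]],[0,[2,0,0],[0,0,0]],[0,[3,0,0],[0,0,0]],[0,[4,0,0],[0,0,0]],[0,[5,0,0],[0,0,0]],[0,[6,0,0],[0,0,0]],[0,[6,0,0],[0,0,0]],[0,[6,0,0],[0,0,0]],[0,[6,0,0],[0,0,0]],[0,[6,0,0],[0,0,0]]]'
```

```text
time: 3.9
tool_pos: [0.5189, -0.1615, 0.0326]
orientation: [1.0, -0.0, -0.0, -0.0]
force: [-1.9, 1.8, -0.1]
finger_gap: 0.001
finger_force: 0.8
time: 5.15
tool_pos: [0.525, -0.162, 0.0327]
orientation: [1.0, -0.0, 0.0, 0.0]
force: [-1.2, 1.3, -0.5]
finger_gap: 0.008
finger_force: 0.4
```

```bash
python3 -m creep '[[0,[1,0,0],[0,0,0]],[0,[2,0,0],[0,0,0]],[0,[3,0,0],[0,0,0]],[0,[4,0,0],[0,0,0]],[0,[4,0,0],[0,0,0]],[0,[4,0,0],[0,0,0]],[0,[4,0,0],[0,0,0]],[0,[4,0,0],[0,0,0]],[0,[4,0,0],[0,0,0]],[0,[4,0,0],[0,0,0]]]'; python3 -m creep '[[0,[1,0,0],[0,0,0]],[0,[2,0,0],[0,0,0]],[0,[3,0,0],[0,0,0]],[0,[4,0,0],[0,0,0]],[0,[4,0,0],[0,0,0]],[0,[4,0,0],[0,0,0]],[0,[4,0,0],[0,0,0]],[0,[4,0,0],[0,0,0]],[0,[4,0,0],[0,0,0]],[0,[4,0,0],[0,0,0]]]'
```

```text
time: 6.4
tool_pos: [0.5289, -0.162, 0.0327]
orientation: [1.0, -0.0, 0.0, 0.0]
force: [-1.8, -1.3, 0.8]
finger_gap: 0.006
finger_force: 0.5
time: 7.65
tool_pos: [0.5289, -0.1618, 0.0323]
orientation: [1.0, -0.001, -0.004, -0.001]
force: [-6.8, -0.5, 5.0]
finger_gap: 0.008
finger_force: 3.7
```

```bash
python3 -m creep '[[0,[3,0,0],[0,0,0]],[0,[3,0,0],[0,0,0]],[0,[-20,0,0],[0,0,0]],[0,[-50,0,0],[0,0,0]],[0,[-78,0,0],[0,0,0]],[0,[-78,0,-35],[0,0,0]],[0,[-78,0,-75],[0,0,0]],[0,[-78,0,-110],[0,0,0]],[0,[-78,-25,-110],[0,0,0]],[0,[-78,-50,-110],[0,0,0]]]'; python3 -m creep '[[0,[0,-35,0],[0,0,0]],[0,[0,-70,0],[0,0,0]],[0,[0,-107,0],[0,0,0]],[0,[0,-107,10],[0,0,0]],[0,[0,-107,45],[0,0,0]],[0,[0,-107,80],[0,0,0]],[0,[0,-107,110],[0,0,0]],[0,[10,-107,110],[0,0,0]],[0,[20,-107,110],[0,0,0]],[0,[26,-107,110],[0,0,0]]]'
```

```text
time: 8.9
tool_pos: [0.4568, -0.111, 0.1437]
orientation: [1.0, -0.001, 0.003, 0.0]
force: [0.5, 0.3, 0.5]
finger_gap: 0.004
finger_force: 0.0
time: 10.15
tool_pos: [0.4833, -0.005, 0.0339]
orientation: [1.0, -0.001, 0.002, -0.0]
force: [0.2, -0.3, -0.7]
finger_gap: 0.004
finger_force: 0.0
```

```bash
python3 -m creep '[[0,[5,0,0],[0,0,0]],[0,[9,0,0],[0,0,0]],[0,[13,0,0],[0,0,0]],[0,[17,0,0],[0,0,0]],[0,[21,0,0],[0,0,0]],[0,[25,0,0],[0,0,0]],[0,[29,0,0],[0,0,0]],[0,[33,0,0],[0,0,0]],[0,[37,0,0],[0,0,0]],[0,[40,0,0],[0,0,0]]]'; python3 -m creep '[[0,[1,0,0],[0,0,0]],[0,[2,0,0],[0,0,0]],[0,[3,0,0],[0,0,0]],[0,[4,0,0],[0,0,0]],[0,[5,0,0],[0,0,0]],[0,[6,0,0],[0,0,0]],[0,[7,0,0],[0,0,0]],[0,[8,0,0],[0,0,0]],[0,[9,0,0],[0,0,0]],[0,[10,0,0],[0,0,0]]]'; python3 -m creep '[[0,[1,0,0],[0,0,0]],[0,[2,0,0],[0,0,0]],[0,[3,0,0],[0,0,0]],[0,[4,0,0],[0,0,0]],[0,[4,0,0],[0,0,0]],[0,[4,0,0],[0,0,0]],[0,[4,0,0],[0,0,0]],[0,[4,0,0],[0,0,0]],[0,[4,0,0],[0,0,0]],[0,[4,0,0],[0,0,0]]]'
```

```text
time: 11.4
tool_pos: [0.521, -0.0046, 0.0326]
orientation: [1.0, -0.0, -0.0, -0.0]
force: [-1.0, 2.0, 1.4]
finger_gap: 0.006
finger_force: 0.8
time: 12.65
tool_pos: [0.5278, -0.0048, 0.0326]
orientation: [1.0, -0.0, -0.003, -0.0]
force: [-7.6, 1.0, 6.5]
finger_gap: 0.004
finger_force: 3.7
time: 13.9
tool_pos: [0.5278, -0.0049, 0.0324]
orientation: [1.0, -0.0, -0.007, 0.0]
force: [-10.9, 0.4, 9.9]
finger_gap: 0.006
finger_force: 6.0
```

```bash
python3 -m creep '[[0,[-15,0,0],[0,0,0]],[0,[-35,0,0],[0,0,0]],[0,[-40,0,-30],[0,0,0]],[0,[-40,0,-70],[0,0,0]],[0,[-40,0,-110],[0,0,0]],[0,[-40,20,-150],[0,0,0]],[0,[-40,40,-190],[0,0,0]],[0,[-40,60,-230],[0,0,0]],[0,[-40,84,-270],[0,0,0]],[0,[-40,84,-300],[0,0,0]]]'; python3 -m creep '[[0,[30,0,0],[0,0,0]],[0,[65,0,0],[0,0,0]],[0,[100,0,0],[0,0,0]],[0,[135,0,0],[0,0,0]],[0,[170,0,0],[0,0,0]],[0,[205,0,0],[0,0,0]],[0,[230,0,0],[0,0,0]],[0,[245,0,0],[0,0,0]],[0,[245,0,0],[0,0,0]],[0,[245,0,0],[0,0,0]]]'
python3 - <<'E'
from bench import imaging
import cv2
i=imaging.capture("scene")["image"][40:240,180:420]
cv2.imwrite("pics/s2.png",cv2.resize(i,None,fx=3,fy=3,interpolation=2))
E
```

```text
time: 15.15
tool_pos: [0.4962, -0.0926, 0.3354]
orientation: [1.0, -0.003, 0.003, 0.001]
force: [0.5, 0.8, -0.5]
finger_gap: 0.004
finger_force: 0.0
time: 16.4
tool_pos: [0.7398, -0.0896, 0.3331]
orientation: [1.0, -0.001, 0.001, 0.0]
force: [-0.1, -0.3, -0.3]
finger_gap: 0.003
finger_force: 0.0
```

View pics/s2.png

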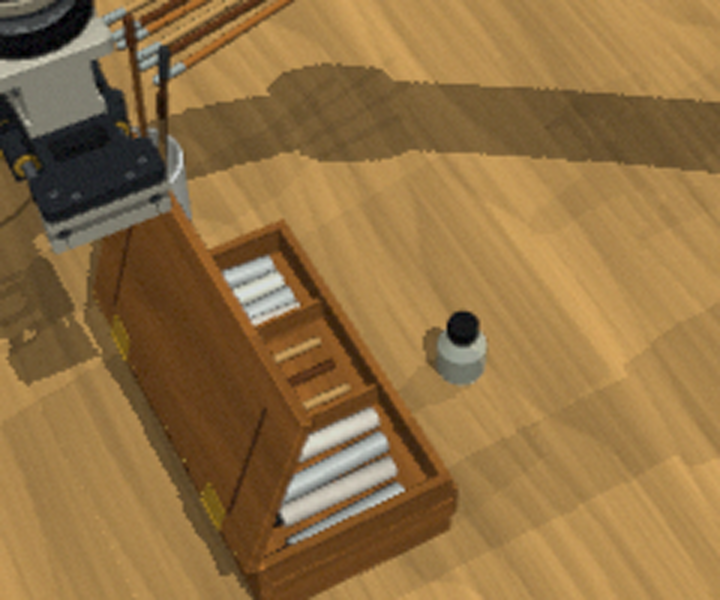

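Both drawers are home and the hand is behind the lid. Descending behind it and easing up to the outer face.

```bash
python3 -m creep '[[0,[0,0,25],[0,0,0]],[0,[0,0,60],[0,0,0]],[0,[0,0,90],[0,0,0]],[0,[0,0,104],[0,0,0]],[0,[-15,0,104],[0,0,0]],[0,[-30,0,104],[0,0,0]],[0,[-40,0,104],[0,0,0]],[0,[-46,0,104],[0,0,0]],[0,[-50,0,104],[0,0,0]],[0,[-50,0,104],[0,0,0]]]'
python3 - <<'E'
from bench import monitor
s=monitor.state();print(s["tool_pos"].round(4),s["force"].round(1))
E
```

```text
time: 17.7
tool_pos: [0.6899, -0.0889, 0.2288]
orientation: [1.0, -0.0, 0.0, -0.0]
force: [0.1, -0.7, -0.3]
finger_gap: 0.003
finger_force: 0.0
[ 0.6899 -0.0889  0.2288] [ 0.1 -0.7 -0.3]
```

```bash
python3 -m creep '[[0,[-4,0,0],[0,0,0]],[0,[-8,0,0],[0,0,0]],[0,[-12,0,1],[0,0,0]],[0,[-18,0,3],[0,0,0]],[0,[-25,0,6],[0,0,0]],[0,[-32,0,9],[0,0,0]],[0,[-39,0,12],[0,0,0]],[0,[-45,0,16],[0,0,0]],[0,[-52,0,20],[0,0,0]],[0,[-52,0,20],[0,0,0]]]'
python3 - <<'E'
from bench import imaging
import cv2
i=imaging.capture("scene")["image"][40:240,180:420]
cv2.imwrite("pics/s3.png",cv2.resize(i,None,fx=3,fy=3,interpolation=2))
E
```

```text
time: 18.95
tool_pos: [0.6364, -0.0889, 0.2082]
orientation: [1.0, -0.0, -0.001, -0.0]
force: [0.5, -0.6, 0.5]
finger_gap: 0.008
finger_force: 0.0
```

View pics/s3.png

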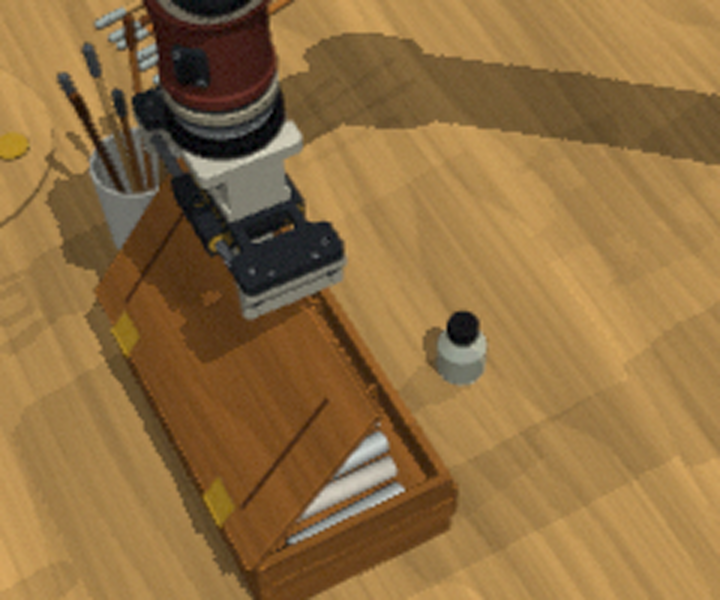

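The lid has moved; its left free corner is at crop (380,420). I'll estimate the angle.

Run:
```python
from h import *
p=[.6313,-.0888,.0025]
for t in np.arange(.4,1.1,.1): print(round(t,1),proj(C(p,lid(t,.15)),d["scene"]).round(1), proj(C(p,lid(t,.15,0)),d["scene"]).round(1))
```

```text
0.4 [[325.7 184.6]] [[327.2 186.2]]
0.5 [[322.5 182.5]] [[324.3 183.8]]
0.6 [[318.5 180.7]] [[320.8 181.8]]
0.7 [[313.8 179.5]] [[316.5 180.2]]
0.8 [[308.5 178.8]] [[311.6 179.2]]
0.9 [[302.5 178.6]] [[306.  178.7]]
1.0 [[296. 179.]] [[299.8 178.8]]
```

The angle is about 0.87, following the finger as planned. I'll continue along the arc.

```bash
python3 -m creep '[[0,[-6,0,4],[0,0,0]],[0,[-12,0,9],[0,0,0]],[0,[-17,0,14],[0,0,0]],[0,[-22,0,20],[0,0,0]],[0,[-27,0,25],[0,0,0]],[0,[-32,0,31],[0,0,0]],[0,[-37,0,37],[0,0,0]],[0,[-41,0,43],[0,0,0]],[0,[-45,0,50],[0,0,0]],[0,[-48,0,56],[0,0,0]]]'; python3 -m creep '[[0,[-2,0,5],[0,0,0]],[0,[-4,0,10],[0,0,0]],[0,[-6,0,14],[0,0,0]],[0,[-7,0,19],[0,0,0]],[0,[-9,0,24],[0,0,0]],[0,[-11,0,28],[0,0,0]],[0,[-12,0,33],[0,0,0]],[0,[-13,0,38],[0,0,0]],[0,[-14,0,43],[0,0,0]],[0,[-14,0,43],[0,0,0]]]'
```

```text
time: 20.25
tool_pos: [0.5894, -0.0889, 0.1521]
orientation: [1.0, -0.0, -0.0, -0.0]
force: [0.8, -0.1, 0.7]
finger_gap: 0.01
finger_force: 0.5
time: 21.5
tool_pos: [0.5751, -0.0887, 0.109]
orientation: [1.0, -0.0, -0.001, -0.0]
force: [-0.5, -0.6, -0.8]
finger_gap: 0.004
finger_force: 0.0
```

```bash
python3 -m creep '[[0,[0,0,2],[0,0,0]],[0,[-1,0,4],[0,0,0]],[0,[-1,0,6],[0,0,0]],[0,[-1,0,8],[0,0,0]],[0,[-1,0,10],[0,0,0]],[0,[-1,0,11],[0,0,0]],[0,[-1,0,12],[0,0,0]],[0,[-1,0,13],[0,0,0]],[0,[-1,0,14],[0,0,0]],[0,[-1,0,15],[0,0,0]]]';python3 -m creep '[[0,[0,0,1],[0,0,0]],[0,[0,0,1],[0,0,0]],[0,[0,0,2],[0,0,0]],[0,[0,0,2],[0,0,0]],[0,[0,0,3],[0,0,0]],[0,[0,0,3],[0,0,0]],[0,[0,0,4],[0,0,0]],[0,[0,0,4],[0,0,0]],[0,[0,0,4],[0,0,0]],[0,[0,0,4],[0,0,0]]]'
```

```text
time: 22.75
tool_pos: [0.5748, -0.0889, 0.0953]
orientation: [1.0, -0.0, -0.0, -0.0]
force: [-2.8, 0.5, 8.7]
finger_gap: 0.003
finger_force: 4.4
time: 24.0
tool_pos: [0.5748, -0.0888, 0.0951]
orientation: [1.0, -0.0, 0.001, -0.0]
force: [-8.1, 1.3, 25.2]
finger_gap: 0.006
finger_force: 12.5
```

The lid is shut: z stopped at 0.095 with force rising. Now retreating upward and checking.

```bash
python3 -m creep '[[0,[0,0,-5],[0,0,0]],[0,[0,0,-15],[0,0,0]],[0,[0,0,-40],[0,0,0]],[0,[0,0,-75],[0,0,0]],[0,[0,0,-110],[0,0,0]],[0,[-30,0,-145],[0,0,0]],[0,[-60,0,-180],[0,0,0]],[0,[-90,0,-200],[0,0,0]],[0,[-120,0,-200],[0,0,0]],[0,[-120,0,-200],[0,0,0]]]'
python3 - <<'E'
from bench import imaging
import cv2
a=imaging.capture("scene")["image"][80:280,200:360]
b=imaging.capture("top")["image"][125:265,250:450]
a=cv2.resize(a,None,fx=2.5,fy=2.5,interpolation=2)
b=cv2.convertScaleAbs(cv2.resize(b,(400,280),interpolation=2),alpha=1.6);b=cv2.copyMakeBorder(b,0,220,0,0,0)
cv2.imwrite("pics/end.png",cv2.hconcat([a,b]))
E
```

```text
time: 25.25
tool_pos: [0.4534, -0.089, 0.2912]
orientation: [1.0, -0.001, 0.0, -0.0]
force: [0.6, -0.3, 0.7]
finger_gap: 0.007
finger_force: 0.0
```

View pics/end.png

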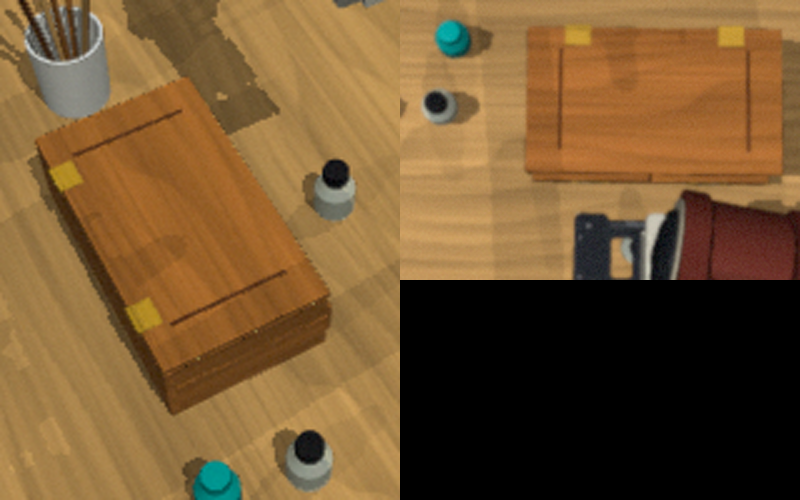

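The lid is flat, both drawer fronts are flush at (530-780,178), and the bottles and pot are undisturbed. The hand is clear.

```bash
python3 -c "
from bench import order
print(order.hand_in())"
```

```text
the job is handed in; nothing more can be done
None
```

I pushed both drawers fully home and lowered the lid gently until it lay flat, left the bottles and brush pot untouched, and handed the job in at about 25 s with the hand clear.

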